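# Hang the tool caddy on the locking hook and shoot its bolt

## Task

Hang the empty steel tool caddy by its wooden handle bar on the steel hook of the plywood stand (draw the hook's bolt back first if it closes the mouth) and let go of it, then slide the bolt fully home into its keeper so that the caddy cannot be knocked off. Do not disturb the mug on the turntable or the rolling pin, scraper and modeling tool lying about.

Things in the scene. Friction and masses are not known exactly. Their poses are not given: they have to be found in the camera images.
- stand: Plywood stand fixed to the counter, side-on to the robot: its hook points along the stand's -x, roughly world -y. All stand positions in mm: origin on the counter below the post's front face, z up. Base board x -70 to 145, y -75 to 75, 18 thick. Post x 0 to 75, y -17 to 17, to z 177. The bolt's steel track lies on it: x -27 to 77, y -15 to 15, to z 203
- hook_seat (a point): Point on top of the hook arm, mid mouth: stand x -55, y 0, z 165. The arm is a level round steel bar, 10 mm diameter, from the post along stand -x to x -94, where the keeper stands on it. Axes as the stand's
- keeper (a point): Centre of the mouth of the keeper's square eye: stand x -80, y 0, z 191. The keeper is a steel block at the arm's end, x -94 to -80, y -12 to 12, from z 152 up to z 204
- bolt (a joint): Bolt travel in m along the stand's -x: 0 = drawn back, 0.062 = fully home against its stop; needs about 3 N. The bolt is a steel rod, 11 mm diameter, 90 long, axis at stand y 0, z 191; its nose is at x = -28 mm - travel. The hook's open mouth is the gap between the nose and the keeper's face at x -80
- bolt_lug (a point): Where to take the bolt's upright round lug (14 mm diameter, standing on the bolt from z 191 up to z 239 of the stand): a point on the lug's axis at z 227. It moves with the bolt: stand x = 55 mm - travel. The shelf overhead leaves no room for a vertical gripper there
- shelf_edge (a point): Middle of the lower front edge of the plywood shelf over the track: stand x 65, y 0, z 289. The shelf spans x 65 to 165, y -75 to 75, 16 thick, small pots on top to z 355, on two uprights x 105 to 125, y 40 to 70 and -70 to -40
- caddy: Steel tool caddy, open box 70 (x) x 134 (y) x 45 high, 3 mm walls, with a handle: two end plates at y +-64.5 (5 mm thick, 30 mm wide in x) carry a wooden bar, square 14 x 14 mm, 126 mm long along y, centre 132 mm above the underside. The window between box rim and bar is 80 mm high. Origin: centre of the underside. About 0.35 kg, looks the same turned by half a turn
- caddy_bar (a point): Centre of the caddy's wooden handle bar, 132 mm above its underside; the bar runs along y
- turntable: Aluminium turntable, 140 mm diameter, 45 mm high, fixed; origin: centre of its underside. Obstacle
- mug: Bisque mug standing on the turntable, 82 mm diameter, 88 mm high, handle at its +y; origin: centre of its underside. Leave alone
- rolling_pin: Wooden rolling pin stub lying along its x, roller 110 mm long, 44 mm diameter, with one short handle to x +85 mm; origin under the middle of the roller. Leave alone
- scraper: Steel scraper with wooden grip, flat, 90 x 60 x 12 mm; origin under its middle. Leave alone
- modeling_tool: Yellow plastic modeling tool lying along its x, 172 mm long, 14 mm thick; origin under its middle. Leave alone

How it is judged:
On the way, in this order (a step that is already met when the one before it is completed fails the run):
1. the caddy hangs by its bar on the hook arm, let go (x of caddy_bar in the frame of hook_seat between -0.03 and 0.05 m and y of caddy_bar in the frame of hook_seat between -0.04 and 0.04 m and z of caddy_bar in the frame of hook_seat between -0.012 and 0.018 m and contact force between caddy and the fingers below 0.1 N and angle between caddy's own z axis and vertical below 0.4 rad), for 0.2 s.
2. the bolt is home in the keeper (value of joint bolt above 0.057 m), for 0.2 s.
At the end, for the whole second after the job is handed in: Bolt travel over 57 of 62 mm; caddy hangs still (under 80 mm/s) by its bar on the hook arm under the bolt: bar centre within 40 mm of the arm sideways, between keeper and post, from 12 mm below to 18 mm above the arm's top; caddy tilted under 0.4 rad (value of joint bolt above 0.057 m and x of caddy_bar in the frame of hook_seat between -0.03 and 0.05 m and y of caddy_bar in the frame of hook_seat between -0.04 and 0.04 m and z of caddy_bar in the frame of hook_seat between -0.012 and 0.018 m and angle between caddy's own z axis and vertical below 0.4 rad and linear speed of caddy below 0.08 m/s); the robot touches nothing.
It fails at once if the mug is shifted by more than 15 mm or tipped (distance of mug from where it was at the start of the episode above 0.015 m or angle between mug's own z axis and vertical above 0.3 rad).
It fails at once if the rolling pin is shifted by more than 30 mm (distance of rolling_pin from where it was at the start of the episode above 0.03 m).
It fails at once if the scraper is shifted by more than 30 mm (distance of scraper from where it was at the start of the episode above 0.03 m).
It fails at once if the modeling tool is shifted by more than 30 mm (distance of modeling_tool from where it was at the start of the episode above 0.03 m).
It also fails if it takes over 72 s, if anything falls off the work surface, if the arm or the gripper's body presses on something with over 40 N, if the wrist force passes 120 N, or if a joint passes its speed limit or range.

## Robot

A 6-joint arm with a two-finger parallel gripper is mounted at the origin on the work surface. World frame = base frame: x ahead of the robot, y to its left, z up, the work surface at z = 0. Lengths are in m, angles in rad, forces in N, time in s.
With the tool pointing down it reaches from about 0.3 to 0.875 m from the base axis. Payload 6.4 kg.
Tool frame: the origin (TCP) lies at the very end of the fingers, on their centre line; the grasp point (between the pads) lies behind it (pinch_z is the z of the grasp point in the tool frame, in m); z points along the fingers, y is the direction in which the jaws open and shut (so a half turn about z gives the same grasp; the last joint's range is limited). The gripper opens to 88 mm and grips with 3 to 60 N. Pads are 18 mm wide; open, the fingers measure 123 mm over their backs; the gripper's body (75 mm by 187 mm) begins 45 mm behind the grasp point.
Start: joints at [-1.379, 0.181, 1.607, -0, 1.354, -0.206], TCP at [0.223, -0.53, 0.239] pointing down, gripper open.
Joint ranges: [-2.99, 2.99], [-0.89, 2.07], [0.3, 2.58], [-1.14, 4.28], [0, 2.63], [-3.12, 3.12]. Speed limits (rad/s): [2.57, 2.57, 3.01, 3.14, 3.14, 3.14].

## Interface

Orientations are given as a unit quaternion [w, x, y, z].
In Python, from plant import state, grab_frame, close_job, pinch_z gives the robot as it stands.
- The arm moves only by the shell command python3 -m inch 'ROWS' [FORCE]. ROWS is JSON, a list that holds one entry, the list of rows, each a list of 7 numbers: the shift along the tool's x, y, z normalised to -1 to 1, where 1 is 500 mm, then the turn, a rotation vector about the tool's x, y, z normalised to -1 to 1, where 1 is 90 degrees, then the opening in per cent of the stroke, from 0 (shut) to 100 (fully open). A call has 1 to 20 rows; each row is the pose to reach, as a shift and turn from the pose commanded when the call began, along the tool's axes at that moment; what a row does not reach only later rows make up. A row lasts 1/10 s, in which the tool goes at most 50 mm and 8.59 degrees, less where a joint would pass 70% of its speed; a pose out of reach is approached as far as the arm can. A call with a number of a shift or a turn outside -1 to 1 is refused whole. A call with a gripper value outside its range is refused whole. The fingers move at their own pace and stop on an object; FORCE is the grip in N (left out, the last holds). Time passes only in rows, so rows that repeat a pose let the fingers close. It gives the time, the measured TCP pose, the force and the opening at its end, in the units of the state.
- state(): the state, without advancing time (a new reading comes with each control period).
- grab_frame(name): name is "scene" or "top" or "wrist"; returns a dict with "image" (420x560x3 uint8, red, green, blue), "mtx" (3x3 intrinsics, pixels), "D" ([k1, k2, p1, p2, k3] as OpenCV has them; the pictures are not rectified), "eye" and "orientation" of the camera in the world; the wrist camera has in their place "mount" (4x4, takes a point from camera to tool coordinates, whose origin is the TCP and whose axes are the flange's). Camera axes: x right, y up, looking along -z (the intrinsics and any distortion apply to the point x, -y, -z); pixel columns grow to the right and rows downward; lengths in m; the calibration is good to about 2 mm. A picture is of the moment at which its call begins: read the wrist's pose just before it. There is no depth.
- close_job(): hands the job in, once; it reports no verdict.
The state is a dict: "time_s": time; "q": joint angles; "qd": joint speeds; "tau": joint torques, N m; "eef_pos": TCP position; "orientation": TCP orientation; "force": force on the tool from outside, world axes, zero at the start; "moment": the same for the moment, N m; "finger_gap": finger opening in m.
Only numpy, scipy, OpenCV 4.12 (cv2) and the standard library are available. Lean on these libraries where they do the work, as an engineer would, in place of code of your own. Each camera call takes 0.05 s, during which the arm holds its last target. There are 200 camera calls.

## Working session

There is one attempt and no reset: what is moved stays moved. The work goes in short steps, Python scripts to look and compute and a shell command to move; the robot and the scene stay as the last step left them, time stands still between calls to the robot, and variables do not carry over. Pictures are saved under pics/ and viewed, about 8 in all and at most 12, crops included, and the job is handed in when it is done.

```bash
ls; mkdir -p pics; python3 - <<'E'
from plant import *
import cv2,json
s=state();print(s,pinch_z)
for n in("scene","top"):
    f=grab_frame(n);cv2.imwrite(f"pics/{n}0.png",f["image"][:,:,::-1]);print(n,f["mtx"],f["D"],f["eye"],f["orientation"])
E
```

```text
pics
{'time_s': 0.0, 'q': array([-1.37931348e+00,  1.81534421e-01,  1.60796721e+00, -3.87744253e-05,
        1.35377332e+00, -2.06313239e-01]), 'qd': array([ 1.30458716e-04, -2.53593876e-03, -9.62961066e-04, -1.01058162e-03,
        2.26862989e-03,  7.39124641e-05]), 'tau': array([ 5.06706456e-04, -4.33865082e+01, -3.41850615e+01,  7.03634229e-02,
        3.85782158e-02, -1.45465283e-04]), 'eef_pos': array([ 0.22264598, -0.52958818,  0.23783356]), 'orientation': array([-8.41266149e-04,  9.80283733e-01,  1.97593258e-01, -1.26911787e-05]), 'force': array([0.37795112, 0.28837981, 0.67846697]), 'moment': array([-0.016078  ,  0.02033036,  0.02155393]), 'finger_gap': 0.08800402383261122} -0.0187
scene [[441.58640514   0.         287.1079757 ]
 [  0.         441.58640514 212.75905831]
 [  0.           0.           1.        ]] [-0.1347069  0.         0.         0.         0.       ] [ 1.14041606 -0.36443904  1.07323803] [0.81460449 0.27857983 0.16256049 0.48206523]
top [[519.31837043   0.         270.81015901]
 [  0.         519.31837043 204.71944575]
 [  0.           0.           1.        ]] [0.03117061 0.         0.         0.         0.        ] [ 0.38382105 -0.04627244  1.41333931] [-0.69669606 -0.04436055  0.03869832  0.71494697]
```

View pics/scene0.png

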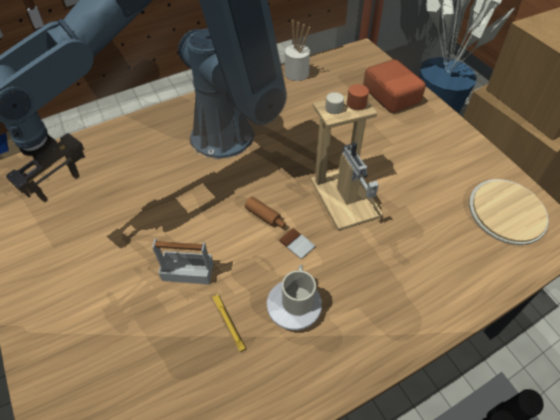

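View pics/top0.png

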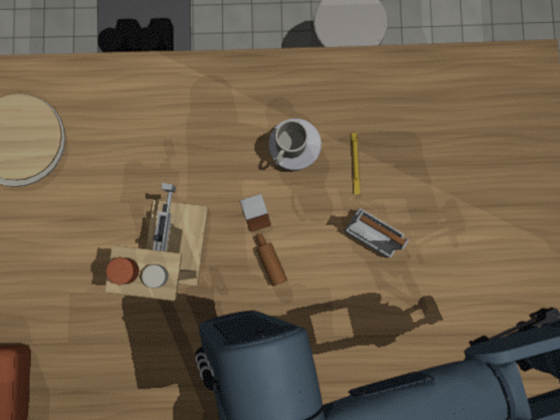

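```bash
cat > h.py <<'E'
import numpy as np,cv2
from scipy.spatial.transform import Rotation as R
from plant import *
def rot(q): return R.from_quat([q[1],q[2],q[3],q[0]])
def cam(n):
    s=state(); f=grab_frame(n)
    if "mount" in f:
        T=np.eye(4);T[:3,:3]=rot(s["orientation"]).as_matrix();T[:3,3]=s["eef_pos"];M=T@np.array(f["mount"])
        f["C"],f["Rm"]=M[:3,3],M[:3,:3]
    else: f["C"],f["Rm"]=np.array(f["eye"]),rot(f["orientation"]).as_matrix()
    f["K"]=np.array(f["mtx"]);f["D"]=np.array(f["D"])
    return f
def ray(f,uv):
    p=cv2.undistortPoints(np.array(uv,float).reshape(-1,1,2),f["K"],f["D"])[:,0]
    d=np.c_[p[:,0],-p[:,1],-np.ones(len(p))]@f["Rm"].T
    return d/np.linalg.norm(d,axis=1)[:,None]
def plane(f,uv,z):
    d=ray(f,uv); return f["C"]+d*((z-f["C"][2])/d[:,2])[:,None]
def proj(f,P):
    c=(np.atleast_2d(P)-f["C"])@f["Rm"]; c=c*[1,-1,-1]
    return cv2.projectPoints(c.reshape(-1,1,3),np.zeros(3),np.zeros(3),f["K"],f["D"])[0][:,0]
def tri(f,a,g,b):
    d,e=ray(f,[a])[0],ray(g,[b])[0]
    t=np.linalg.lstsq(np.c_[d,-e],g["C"]-f["C"],rcond=None)[0]
    p,q=f["C"]+t[0]*d,g["C"]+t[1]*e
    return (p+q)/2,np.linalg.norm(p-q)
def save(f,name,x0=0,y0=0,w=560,h=420,k=1):
    cv2.imwrite(f"pics/{name}.png",cv2.resize(f["image"][y0:y0+h,x0:x0+w,::-1],None,fx=k,fy=k,interpolation=cv2.INTER_CUBIC))
E
python3 - <<'E'
from h import *
import pickle
t=cam("top");s=cam("scene");pickle.dump((t,s),open("f.pkl","wb"))
print(proj(t,[[0,0,0],[.5,0,0],[0,.3,0]]),t["Rm"])
a=cv2.resize(t["image"][170:310,95:225],None,fx=4,fy=4,interpolation=cv2.INTER_CUBIC)
b=cv2.resize(t["image"][195:265,335:415],None,fx=3.4,fy=3.4,interpolation=cv2.INTER_CUBIC)
im=np.zeros((560,800,3),np.uint8);im[:,:520]=a;im[:b.shape[0],525:525+b.shape[1]]=b
cv2.imwrite("pics/topz.png",im[:,:,::-1])
a=cv2.resize(s["image"][90:240,305:395],None,fx=4,fy=4,interpolation=cv2.INTER_CUBIC)
b=cv2.resize(s["image"][225:300,140:225],None,fx=5,fy=5,interpolation=cv2.INTER_CUBIC)
im=np.zeros((600,800,3),np.uint8);im[:,:360]=a;im[:b.shape[0],365:365+b.shape[1]]=b
cv2.imwrite("pics/scz.png",im[:,:,::-1])
E
```

```text
[[261.93371161 415.15523703]
 [257.709965   223.56744038]
 [146.68277227 418.27208973]] [[-0.02529347  0.99276813 -0.11735282]
 [-0.99963484 -0.02623407 -0.00647715]
 [-0.00950895  0.11714614  0.99306916]]
```

View pics/topz.png

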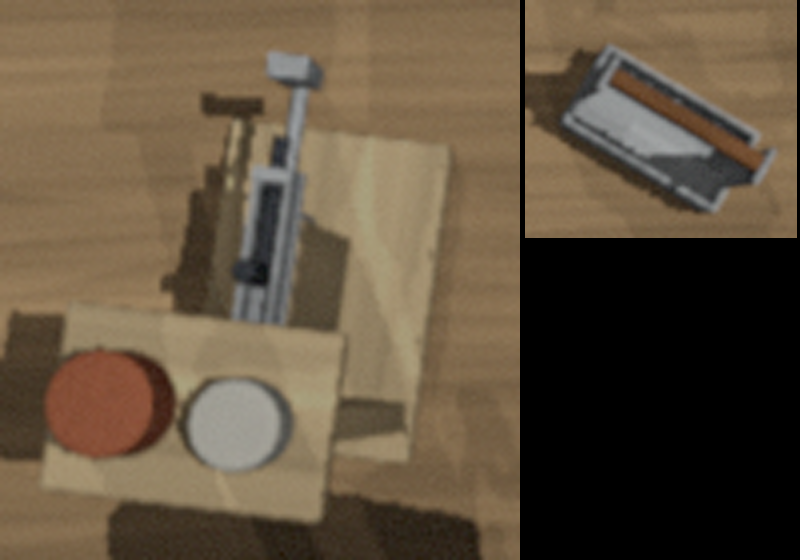

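View pics/scz.png

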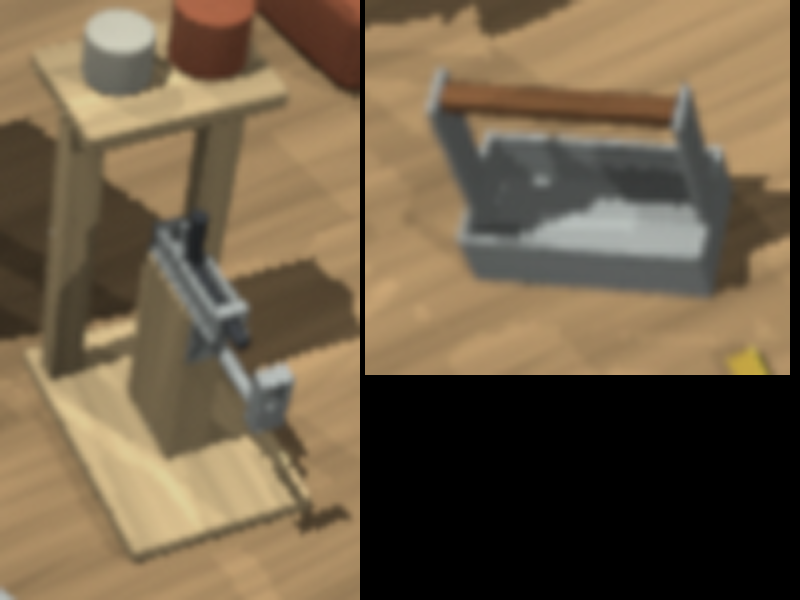

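```bash
python3 - <<'E'
from h import *
import pickle
from scipy.optimize import least_squares
t,s=pickle.load(open("f.pkl","rb"))
T=lambda x,y:(95+x/4,170+y/4); S=lambda x,y:(305+x/4,90+y/4)
ot=[((-70,75,18),T(448,147)),((145,75,18),T(408,460)),((65,75,305),T(344,335)),((65,-75,305),T(68,302)),((165,75,305),T(322,522)),((165,-75,305),T(42,488)),((-27,-15,203),T(255,168)),((-27,15,203),T(298,172))]
os=[((-70,75,18),S(135,548)),((-70,-75,18),S(308,495)),((145,75,18),S(28,355)),((65,75,289),S(88,142)),((165,75,305),S(35,53)),((65,-75,297),S(286,97))]
def W(p,P):
    c,n=np.cos(p[2]),np.sin(p[2]); P=np.atleast_2d(P)/1000
    return np.c_[p[0]+c*P[:,0]-n*P[:,1],p[1]+n*P[:,0]+c*P[:,1],P[:,2]]
def res(p): return np.r_[(proj(t,W(p,[a for a,_ in ot]))-[b for _,b in ot]).ravel(),(proj(s,W(p,[a for a,_ in os]))-[b for _,b in os]).ravel()]
r=least_squares(res,[.45,.25,3.0],loss="soft_l1");p=r.x
print(p,np.round(res(p).reshape(-1,2),1).tolist())
print("seat",W(p,(-55,0,165)),"keeper",W(p,(-80,0,191)),"lug0",W(p,(55,0,227)))
for tr in(0,20,40,62): print(tr,(proj(t,W(p,(55-tr,0,239)))-[95,170])*4,(proj(s,W(p,(55-tr,0,239)))-[305,90])*4,(proj(t,W(p,(-28-tr,0,191)))-[95,170])*4)
c=lambda x,y:(335+(x-525)/3.4,195+y/3.4); d=lambda x,y:(140+(x-365)/5,225+y/5)
P=plane(t,[c(613,75),c(762,163)],.139);Q=plane(s,[d(442,97),d(677,108)],.132);print(P,Q,np.linalg.norm(P[0]-P[1]),np.linalg.norm(Q[0]-Q[1]))
print(tri(t,c(613,75),s,d(677,105)),tri(t,c(762,163),s,d(442,93)))
print("rim",plane(t,[c(610,45),c(563,122),c(712,211),c(757,135)],.045))
np.save("stand.npy",p)
E
```

```text
[0.49098473 0.21893341 3.00228092] [[0.2, -0.8], [-0.2, 0.8], [0.4, -0.6], [-0.5, -0.3], [-0.5, 0.1], [-1.2, 0.5], [-2.3, -1.3], [-0.3, -0.9], [-1.2, 0.8], [0.2, -0.2], [-2.5, -1.7], [-1.5, 3.6], [-2.7, -1.2], [-0.6, 0.1]]
seat [[0.54545188 0.21129602 0.165     ]] keeper [[0.57020967 0.20782448 0.191     ]] lug0 [[0.43651758 0.22657079 0.227     ]]
0 [[237.29187782 302.65679728]] [[181.88193789 195.22744355]] [[275.86382529 166.12544378]]
20 [[242.27906802 267.41315744]] [[194.74496647 214.02857831]] [[280.51299434 132.79995612]]
40 [[247.23744663 232.31660799]] [[207.8461043  233.20915648]] [[285.13773138  99.60041557]]
62 [[252.65896773 193.87694795]] [[222.53803883 254.75650019]] [[290.19719888  63.22362922]]
[[ 0.49803738 -0.25849001  0.139     ]
 [ 0.4319725  -0.36197469  0.139     ]] [[ 0.43368292 -0.3589997   0.132     ]
 [ 0.49820473 -0.25366372  0.132     ]] 0.1227747839359141 0.1235262470704473
(array([ 0.49908304, -0.25612933,  0.13749141]), np.float64(0.005488326887565935)) (array([ 0.43280837, -0.36046415,  0.13548803]), np.float64(0.004842808151961247))
rim [[ 0.52993102 -0.27289064  0.045     ]
 [ 0.47096306 -0.23390017  0.045     ]
 [ 0.39971597 -0.34502264  0.045     ]
 [ 0.45715548 -0.38264594  0.045     ]]
```

```bash
cat >> h.py <<'E'
def frame(u_deg,lean,yaw=0):
    """tool x along horizontal heading u, leaned so the fingertips point toward +u"""
    a,l=np.radians(u_deg),np.radians(lean); u=np.array([np.cos(a),np.sin(a),0]);k=np.array([0,0,1.])
    z=-np.cos(l)*k+np.sin(l)*u; x=np.cos(l)*u+np.sin(l)*k
    return np.c_[x,np.cross(z,x),z]
def go(G,Rt,start=None):
    """row values to put the grasp point at G with tool axes Rt; start=(tcp,R) or measured"""
    s=state(); p,r=start or (s["eef_pos"],rot(s["orientation"]).as_matrix())
    P=np.asarray(G)-pinch_z*Rt[:,2]
    d=r.T@(P-p)/.5; w=R.from_matrix(r.T@Rt).as_rotvec()/(np.pi/2)
    n=max(np.linalg.norm(d)*10,np.linalg.norm(w)*90/8.59)
    print("row",np.round(np.r_[d,w],4).tolist(),"n>=%.1f"%n,"tcp",np.round(P,4)); return P,Rt
E
python3 - <<'E'
from h import *
c=np.array([.4655,-.3085,.132]);u=np.array([.537,.843,0]);Rt=frame(57.5,25)
a=go(c-.034*u+[0,0,.09],Rt); go(c-.034*u,Rt,a)
E
```

```text
row [0.5762, -0.1901, 0.0666, 0.0835, 0.2688, -0.3796] n>=6.1 tcp [ 0.4515 -0.3305  0.2051]
row [-0.0761, 0.0, 0.1631, 0.0, 0.0, 0.0] n>=1.8 tcp [ 0.4515 -0.3305  0.1151]
```

```bash
r='[0.5762,-0.1901,0.0666,0.0835,0.2688,-0.3796,100]'; python3 -m inch '[[[0.5762,-0.1901,0.0666,0.0835,0.2688,-0.3796,100],[0.5762,-0.1901,0.0666,0.0835,0.2688,-0.3796,100],[0.5762,-0.1901,0.0666,0.0835,0.2688,-0.3796,100],[0.5762,-0.1901,0.0666,0.0835,0.2688,-0.3796,100],[0.5762,-0.1901,0.0666,0.0835,0.2688,-0.3796,100],[0.5762,-0.1901,0.0666,0.0835,0.2688,-0.3796,100],[0.5762,-0.1901,0.0666,0.0835,0.2688,-0.3796,100],[0.5762,-0.1901,0.0666,0.0835,0.2688,-0.3796,100],[0.5762,-0.1901,0.0666,0.0835,0.2688,-0.3796,100],[0.5762,-0.1901,0.0666,0.0835,0.2688,-0.3796,100]]]' 30
python3 - <<'E'
from h import *
f=cam("wrist");save(f,"w1")
s=state();print(s["q"],s["eef_pos"])
c=np.array([.4655,-.3085,.132]);u=np.array([.537,.843,0]);Rt=frame(57.5,25)
print("bar top ends",proj(f,[c+u*.062+[0,0,.007],c-u*.062+[0,0,.007]]))
go(c-.034*u,Rt)
E
```

```text
time_s: 1.2
eef_pos: [0.4508, -0.3321, 0.2057]
orientation: [-0.103, 0.856, 0.469, 0.189]
force: [0.1, -0.3, 0.0]
finger_gap: 0.088
[-1.06488422  0.25993085  1.64311851  0.38250595  1.46318184 -0.58112512] [ 0.45082013 -0.3321529   0.20574681]
bar top ends [[277.80175772 142.13372931]
 [277.99137593 320.36707285]]
row [-0.0732, -0.0009, 0.166, 0.0013, 0.001, -0.0007] n>=1.8 tcp [ 0.4515 -0.3305  0.1151]
```

View pics/w1.png

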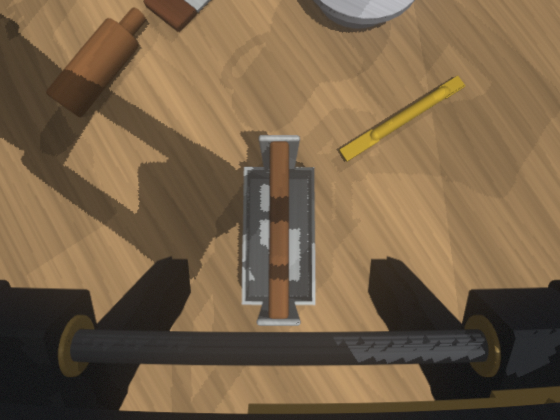

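The wrist view shows the bar at column 279, rows 141–319, matching the prediction (278, 142–320). Descend and grip.

```bash
python3 -m inch '[[[-0.0732,-0.0009,0.166,0,0,0,100],[-0.0732,-0.0009,0.166,0,0,0,100],[-0.0732,-0.0009,0.166,0,0,0,100],[-0.0732,-0.0009,0.166,0,0,0,100],[-0.0732,-0.0009,0.166,0,0,0,0],[-0.0732,-0.0009,0.166,0,0,0,0],[-0.0732,-0.0009,0.166,0,0,0,0],[-0.0732,-0.0009,0.166,0,0,0,0],[-0.0732,-0.0009,0.166,0,0,0,0],[-0.0732,-0.0009,0.166,0,0,0,0],[-0.0732,-0.0009,0.166,0,0,0,0],[-0.0732,-0.0009,0.166,0,0,0,0],[-0.0732,-0.0009,0.166,0,0,0,0]]]' 60
python3 - <<'E'
from h import *
s=state();print(s["q"])
# lift plan: world up 0.1, then mid pose then pre-hang
p=np.load("stand.npy");c,n=np.cos(p[2]),np.sin(p[2]);A=np.array([[c,-n,0],[n,c,0],[0,0,1]])
W=lambda x,y,z:np.array([p[0],p[1],0])+A@(np.array([x,y,z])/1000)
r=rot(s["orientation"]).as_matrix();P0=s["eef_pos"]+pinch_z*r[:,2]
print("grasp",P0)
a=go(P0+[0,0,.2],r); 
u=np.degrees(np.arctan2(-A[1,1],-A[0,1]));print("u",u,A[:,1])
Rt=frame(u,25)
b=go(W(-64,34,260),Rt,a)
go(W(-64,34,174),Rt,b)
E
```

```text
time_s: 2.55
eef_pos: [0.4522, -0.3291, 0.1147]
orientation: [-0.104, 0.856, 0.47, 0.19]
force: [-0.0, 0.5, 0.8]
finger_gap: 0.0181
[-1.06010388  0.37694077  1.69897683  0.39595444  1.30321077 -0.64503641]
grasp [ 0.44795515 -0.33572827  0.13160498]
row [0.1688, 0.0002, -0.3626, 0.0, 0.0, 0.0] n>=4.0 tcp [ 0.4522 -0.3291  0.3147]
u 82.01802537181693 [-0.13886155 -0.9903118   0.        ]
row [0.8206, -0.3854, 0.5396, 0.1154, 0.0005, -0.2467] n>=10.6 tcp [0.5507 0.1842 0.2431]
row [-0.0727, -0.0, 0.1559, 0.0, 0.0, 0.0] n>=1.7 tcp [0.5507 0.1842 0.1571]
```

```bash
python3 -m inch '[[[0,0,0,0,0,0,0],[0,0,0,0,0,0,0],[0,0,0,0,0,0,0],[0.0422,0,-0.0906,0,0,0,0],[0.1688,0.0002,-0.3626,0,0,0,0],[0.1688,0.0002,-0.3626,0,0,0,0],[0.1688,0.0002,-0.3626,0,0,0,0],[0.1688,0.0002,-0.3626,0,0,0,0],[0.1688,0.0002,-0.3626,0,0,0,0],[0.1688,0.0002,-0.3626,0,0,0,0]]]' 60
python3 - <<'E'
from h import *
s=state();print(s["q"])
p=np.load("stand.npy");c,n=np.cos(p[2]),np.sin(p[2]);A=np.array([[c,-n,0],[n,c,0],[0,0,1]])
W=lambda x,y,z:np.array([p[0],p[1],0])+A@(np.array([x,y,z])/1000)
Rt=frame(82.0,25)
b=go(W(-180,34,310),Rt)
c=go(W(-180,34,226),Rt,b)
go(W(-64,34,226),Rt,c)
f=cam("scene");save(f,"s1",100,100,280,210,2)
E
```

```text
time_s: 3.55
eef_pos: [0.4514, -0.3282, 0.3122]
orientation: [-0.106, 0.856, 0.469, 0.189]
force: [-0.1, 0.1, -5.0]
finger_gap: 0.0131
[-1.06020748  0.16273587  1.53790904  0.38165401  1.65469042 -0.50115568]
row [0.9508, -0.1718, 0.4866, 0.1132, -0.0007, -0.2476] n>=10.8 tcp [0.6656 0.1681 0.2931]
row [-0.071, -0.0, 0.1523, 0.0, 0.0, 0.0] n>=1.7 tcp [0.6656 0.1681 0.2091]
row [-0.0001, -0.232, -0.0, 0.0, 0.0, 0.0] n>=2.3 tcp [0.5507 0.1842 0.2091]
```

View pics/s1.png

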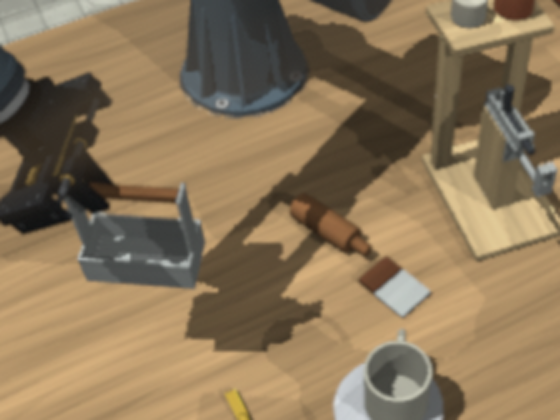

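Caddy held nearly level at full grip (gap 13 mm). Carry to the outside of the hook, high.

```bash
python3 -m inch '[[[0.9508,-0.1718,0.4866,0.1132,0,-0.2476,0],[0.9508,-0.1718,0.4866,0.1132,0,-0.2476,0],[0.9508,-0.1718,0.4866,0.1132,0,-0.2476,0],[0.9508,-0.1718,0.4866,0.1132,0,-0.2476,0],[0.9508,-0.1718,0.4866,0.1132,0,-0.2476,0],[0.9508,-0.1718,0.4866,0.1132,0,-0.2476,0],[0.9508,-0.1718,0.4866,0.1132,0,-0.2476,0],[0.9508,-0.1718,0.4866,0.1132,0,-0.2476,0],[0.9508,-0.1718,0.4866,0.1132,0,-0.2476,0],[0.9508,-0.1718,0.4866,0.1132,0,-0.2476,0],[0.9508,-0.1718,0.4866,0.1132,0,-0.2476,0],[0.9508,-0.1718,0.4866,0.1132,0,-0.2476,0],[0.9508,-0.1718,0.4866,0.1132,0,-0.2476,0],[0.9508,-0.1718,0.4866,0.1132,0,-0.2476,0],[0.9508,-0.1718,0.4866,0.1132,0,-0.2476,0],[0.9508,-0.1718,0.4866,0.1132,0,-0.2476,0],[0.9508,-0.1718,0.4866,0.1132,0,-0.2476,0]]]'
python3 - <<'E'
from h import *
s=state();print(s["q"])
p=np.load("stand.npy");c,n=np.cos(p[2]),np.sin(p[2]);A=np.array([[c,-n,0],[n,c,0],[0,0,1]])
W=lambda x,y,z:np.array([p[0],p[1],0])+A@(np.array([x,y,z])/1000)
Rt=frame(82.0,25)
c=go(W(-180,34,226),Rt)
go(W(-64,34,226),Rt,c)
f=cam("wrist");g=cam("scene")
import pickle;pickle.dump((f,g,s),open("f2.pkl","wb"))
k=[W(-94,-12,204),W(-94,12,204),W(-80,12,204),W(-80,-12,204),W(-27,-15,203),W(-27,15,203),W(35,0,239)]
print(np.round(proj(f,k),0).tolist());print(np.round((proj(g,k)-[280,80])*3,0).tolist())
a=f["image"][:,:,::-1]
b=cv2.resize(g["image"][80:220,280:440,::-1],None,fx=3,fy=3,interpolation=cv2.INTER_CUBIC)
im=np.zeros((420,800,3),np.uint8);im[:,:480]=b;im[:,480:]=a[:,120:440];cv2.imwrite("pics/c2.png",im)
E
```

```text
time_s: 5.3
eef_pos: [0.6665, 0.1662, 0.2947]
orientation: [-0.14, 0.737, 0.64, 0.164]
force: [-0.4, 0.1, -3.6]
finger_gap: 0.0131
[-0.12640506  0.3213319   1.38032375  0.43824794  1.44277996 -0.04375087]
row [-0.069, -0.003, 0.1569, 0.0024, 0.0012, 0.0002] n>=1.7 tcp [0.6656 0.1681 0.2091]
row [-0.0001, -0.232, -0.0, 0.0, 0.0, 0.0] n>=2.3 tcp [0.5507 0.1842 0.2091]
[[165.0, 215.0], [164.0, 246.0], [146.0, 246.0], [147.0, 215.0], [82.0, 211.0], [80.0, 250.0], [-30.0, 227.0]]
[[293.0, 312.0], [269.0, 319.0], [262.0, 308.0], [286.0, 301.0], [261.0, 260.0], [232.0, 268.0], [221.0, 191.0]]
```

View pics/c2.png

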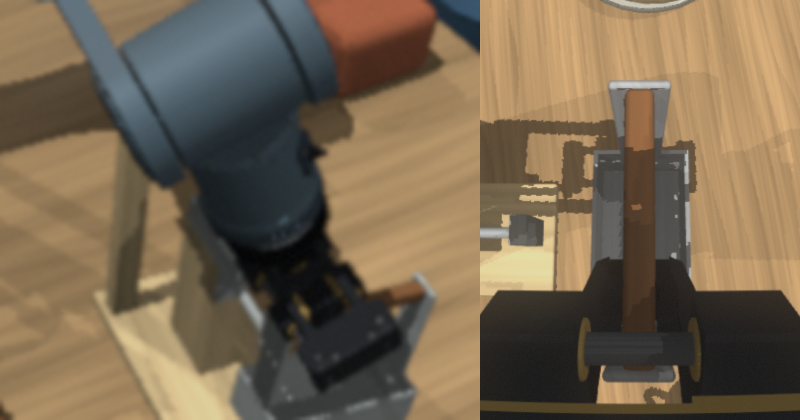

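```bash
python3 - <<'E'
import pickle;from h import *
f,g,s=pickle.load(open("f2.pkl","rb"));save(f,"w2z",0,160,200,130,4)
p=np.load("stand.npy");c,n=np.cos(p[2]),np.sin(p[2]);A=np.array([[c,-n,0],[n,c,0],[0,0,1]])
W=lambda x,y,z:np.array([p[0],p[1],0])+A@(np.array([x,y,z])/1000)
for nm,q in dict(kt1=(-94,-12,204),kt2=(-94,12,204),kt3=(-80,12,204),kt4=(-80,-12,204),kb=(-94,12,152),tr1=(-27,-15,203),tr2=(-27,15,203),nose0=(-28,0,191),nose20=(-48,0,191),nose30=(-58,0,191)).items(): print(nm,np.round((proj(f,W(*q))[0]-[0,160])*4))
E
```

```text
kt1 [660. 220.]
kt2 [655. 345.]
kt3 [583. 345.]
kt4 [589. 220.]
kb [731. 349.]
tr1 [329. 205.]
tr2 [319. 359.]
nose0 [362. 285.]
nose20 [456. 286.]
nose30 [504. 286.]
```

View pics/w2z.png

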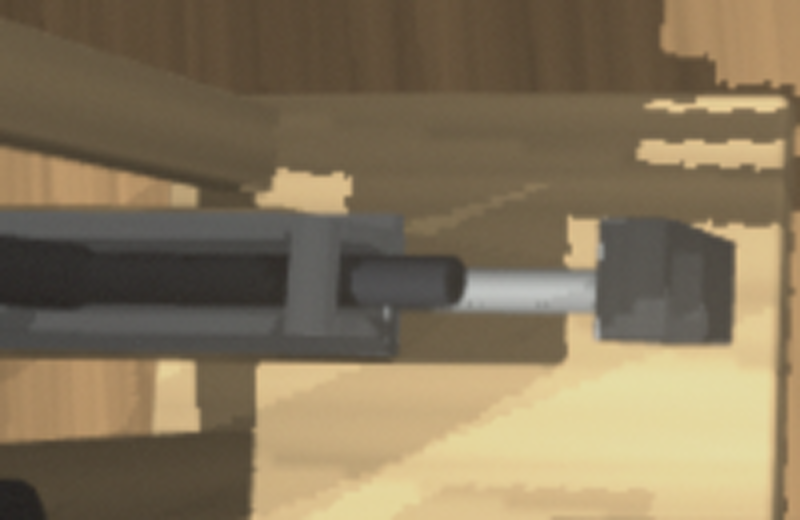

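```bash
cat >> h.py <<'E'
def stand():
    p=np.load("stand.npy");c,n=np.cos(p[2]),np.sin(p[2]);A=np.array([[c,-n,0],[n,c,0],[0,0,1]])
    return A,lambda x,y,z:np.array([p[0],p[1],0])+A@(np.array([x,y,z])/1000)
E
python3 - <<'E'
from h import *
p=np.load("stand.npy");A,W=stand();p[:2]+=(A@[-.0023,0,0])[:2];np.save("stand.npy",p)
A,W=stand();Rt=frame(82,25);b=go(W(-180,34,226),Rt);go(W(-64,34,226),Rt)
E
```

```text
row [-0.0697, 0.0018, 0.1567, 0.0023, 0.0011, 0.0005] n>=1.7 tcp [0.6679 0.1678 0.2091]
row [-0.0696, -0.2302, 0.1558, 0.0023, 0.0011, 0.0005] n>=2.9 tcp [0.553  0.1839 0.2091]
```

```bash
python3 -m inch '[[[-0.035,0,0.078,0.002,0.001,0,0],[-0.0697,0.0018,0.1567,0.002,0.001,0,0],[-0.0697,0.0018,0.1567,0.002,0.001,0,0],[-0.0697,0.0018,0.1567,0.002,0.001,0,0],[-0.0697,-0.05,0.1562,0.002,0.001,0,0],[-0.0697,-0.1,0.1562,0.002,0.001,0,0],[-0.0697,-0.15,0.156,0.002,0.001,0,0],[-0.0697,-0.2,0.156,0.002,0.001,0,0],[-0.0696,-0.2302,0.1558,0.002,0.001,0,0],[-0.0696,-0.2302,0.1558,0.002,0.001,0,0],[-0.0696,-0.2302,0.1558,0.002,0.001,0,0],[-0.0696,-0.2302,0.1558,0.002,0.001,0,0],[-0.0696,-0.2302,0.1558,0.002,0.001,0,0]]]'
python3 - <<'E'
from h import *
A,W=stand();Rt=frame(82,25);s=state();print(s["q"],s["force"])
b=go(W(-64,34,226),Rt);go(W(-64,34,176),Rt)
f=cam("wrist");save(f,"w3",80,60,400,300,2)
for nm,q in dict(kt3=(-80,12,204),kt4=(-80,-12,204),nose=(-47.5,0,191),tr2=(-27,15,203),barc=(-64,0,233)).items(): print(nm,np.round((proj(f,W(*q))[0]-[80,60])*2))
E
```

```text
time_s: 6.7
eef_pos: [0.5541, 0.1841, 0.2096]
orientation: [-0.141, 0.736, 0.641, 0.164]
force: [-1.0, 0.6, -4.4]
finger_gap: 0.0132
[-0.12056419  0.15933165  1.75569415  0.46129481  1.25046507 -0.13530687] [-0.95919538  0.63939394 -4.35058368]
row [-0.0011, -0.0022, 0.0008, 0.001, 0.0, 0.0011] n>=0.0 tcp [0.553  0.1839 0.2091]
row [-0.0434, -0.0024, 0.0914, 0.001, 0.0, 0.0011] n>=1.0 tcp [0.553  0.1839 0.1591]
kt3 [455. 376.]
kt4 [455. 282.]
nose [333. 332.]
tr2 [247. 387.]
barc [392. 317.]
```

View pics/w3.png

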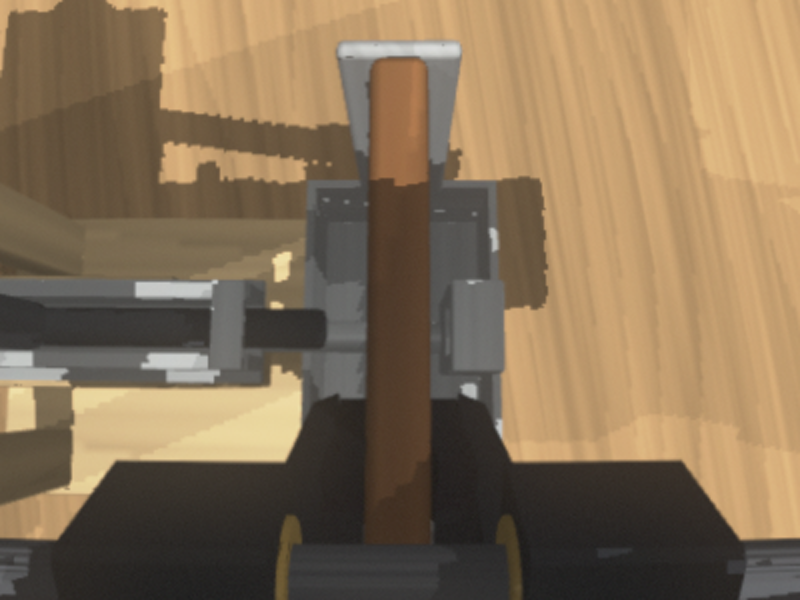

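Keeper inner face at column 453, bolt nose at 327, bar 367–430 between them and above the arm. Lower.

```bash
python3 -m inch '[[[-0.011,-0.0024,0.023,0,0,0.001,0],[-0.022,-0.0024,0.046,0,0,0.001,0],[-0.033,-0.0024,0.069,0,0,0.001,0],[-0.0434,-0.0024,0.0914,0,0,0.001,0],[-0.0434,-0.0024,0.0914,0,0,0.001,0],[-0.0434,-0.0024,0.0914,0,0,0.001,0],[-0.0434,-0.0024,0.0914,0,0,0.001,0]]]'
python3 -m inch '[[[-0.002,0,0.004,0,0,0,0],[-0.002,0,0.004,0,0,0,0],[-0.0035,0,0.0072,0,0,0,0],[-0.0035,0,0.0072,0,0,0,0],[-0.0035,0,0.0072,0,0,0,0]]]'
python3 - <<'E'
from h import *
A,W=stand();s=state();r=rot(s["orientation"]).as_matrix();P=s["eef_pos"]+pinch_z*r[:,2]
print("grasp in stand",A.T@(P-W(0,0,0))*1000,s["q"])
E
```

```text
time_s: 7.45
eef_pos: [0.5518, 0.1841, 0.1583]
orientation: [-0.142, 0.737, 0.641, 0.163]
force: [0.2, -0.9, -4.1]
finger_gap: 0.0133
time_s: 7.95
eef_pos: [0.5524, 0.184, 0.1556]
orientation: [-0.142, 0.737, 0.641, 0.164]
force: [-3.0, -2.8, 5.3]
finger_gap: 0.0131
grasp in stand [-63.30257765  33.9692247  172.54239278] [-0.12133062  0.22644578  1.79857495  0.4810032   1.15300009 -0.18859066]
```

```bash
python3 -m inch '[[[0,0,0,0,0,0,25],[0,0,0,0,0,0,50],[0,0,0,0,0,0,50],[0,0,0,0,0,0,50],[0,0,0,0,0,0,50],[0,0,0,0,0,0,50],[0,0,0,0,0,0,50],[0,0,0,0,0,0,50]]]'
python3 - <<'E'
from h import *
A,W=stand();s=state();r=rot(s["orientation"]).as_matrix();P=s["eef_pos"]+pinch_z*r[:,2]
print("grasp in stand",A.T@(P-W(0,0,0))*1000,s["force"])
f=cam("wrist");save(f,"w4",80,60,400,300,2)
E
```

```text
time_s: 8.75
eef_pos: [0.5517, 0.1841, 0.1542]
orientation: [-0.142, 0.737, 0.641, 0.163]
force: [-0.6, -0.2, -0.6]
finger_gap: 0.0439
grasp in stand [-62.672515    33.9519528  171.19313824] [-0.57044911 -0.18104734 -0.61899248]
```

View pics/w4.png

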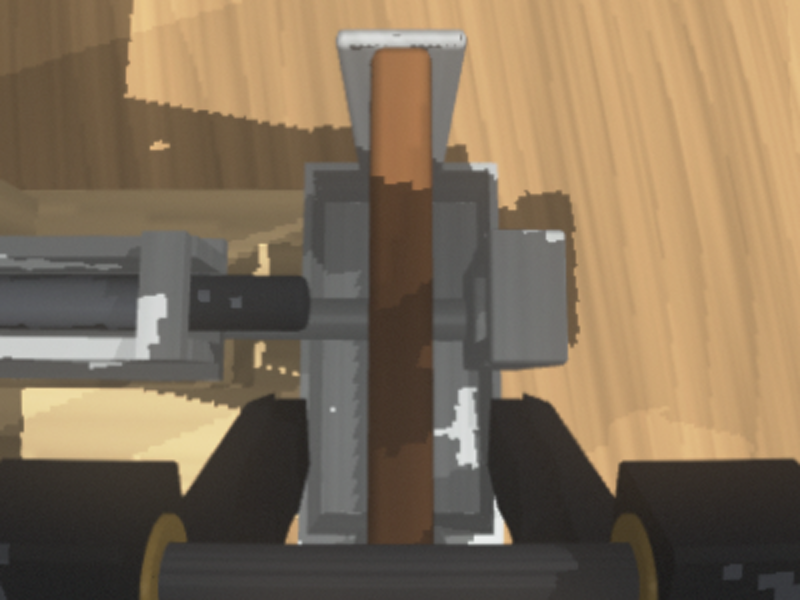

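Caddy hangs on the arm between nose (308) and keeper (490), fingers open and force near zero. Back off along the tool axis; meanwhile fit the arm geometry to check the lug approach's reachability.

```bash
python3 -m inch '[[[0,0,-0.04,0,0,0,50],[0,0,-0.1,0,0,0,50],[0,0,-0.2,0,0,0,50],[0,0,-0.3,0,0,0,50],[0,0,-0.3,0,0,0,50],[0,0,-0.3,0,0,0,50],[0,0,-0.3,0,0,0,50]]]'
cat > arm.py <<'E'
from h import *
from scipy.optimize import least_squares
E=lambda a,t:R.from_euler(a,t).as_matrix()
def fk(q,k):
    h,a,L1,e,L2,d=k; z=np.array([0,0,1.]);x=np.array([1.,0,0])
    A=E('z',q[0]);p=h*z+A@(a*x);A=A@E('y',q[1]);p=p+A@(L1*z);A=A@E('y',q[2]);p=p+A@(e*x+L2*z)
    A=A@E('z',q[3])@E('y',q[4]);w=p;p=p+A@(d*z);A=A@E('z',q[5]);return p,A,w
D=[([-1.37931348e+00,1.81534421e-01,1.60796721e+00,0,1.35377332e+00,-2.06313239e-01],[.22264598,-.52958818,.23783356]),
([-1.06488422,.25993085,1.64311851,.38250595,1.46318184,-.58112512],[.45082013,-.3321529,.20574681]),
([-1.06010388,.37694077,1.69897683,.39595444,1.30321077,-.64503641],[.4522,-.3291,.1147]),
([-1.06020748,.16273587,1.53790904,.38165401,1.65469042,-.50115568],[.4514,-.3282,.3122]),
([-.12640506,.3213319,1.38032375,.43824794,1.44277996,-.04375087],[.6665,.1662,.2947]),
([-.12056419,.15933165,1.75569415,.46129481,1.25046507,-.13530687],[.5541,.1841,.2096])]
s=state();D.append((s["q"],s["eef_pos"]))
fit=least_squares(lambda k:np.concatenate([fk(q,k)[0]-p for q,p in D]),[.3,.05,.35,0,.35,.2]);K=fit.x
lo=np.array([-2.99,-.89,.3,-1.14,0,-3.12]);hi=np.array([2.99,2.07,2.58,4.28,2.63,3.12])
def ik(P,Rt,q0):
    f=lambda q:np.r_[(fk(q,K)[0]-P)*5,(R.from_matrix(fk(q,K)[1].T@Rt)).as_rotvec()]
    return least_squares(f,np.clip(q0,lo+.01,hi-.01),bounds=(lo,hi))
E
python3 - <<'E'
from arm import *
print(s["q"],s["eef_pos"],s["force"]);print("K",K.round(4),"max res mm",abs(fit.fun).max()*1000)
print("orient err",R.from_matrix(fk(s["q"],K)[1].T@rot(s["orientation"]).as_matrix()).magnitude())
A,W=stand();lug=W(36,0,227)
# tool direction: from stand bearing (cos,sin)*; elevation el down
for b in (0,20,40,60,80,90,110):   # bearing of the body from the lug: 0 = stand -x, 90 = stand +y
  for el in (20,30,45,60):
    o=A@[-np.cos(np.radians(b)),np.sin(np.radians(b)),0]; z=-o*np.cos(np.radians(el))-np.array([0,0,np.sin(np.radians(el))])
    best=None
    for sg in(1,-1):
        y=sg*np.cross(o,[0,0,1]);Rt=np.c_[np.cross(y,z),y,z]
        for q0 in (s["q"],s["q"]+[0,0,0,1,0,-1],s["q"]+[0,0,0,2.5,0,-2],s["q"]+[0,0,0,1,0,2],s["q"]+[.5,0,0,-1,0,1]):
            r=ik(lug-pinch_z*z,Rt,q0)
            if r.cost<1e-6:
                c=abs(r.x-s["q"]).max()
                if best is None or c<best[0]: best=(c,sg,r.x.round(2),fk(r.x,K)[2].round(3))
    print(b,el,best)
E
```

```text
time_s: 9.5
eef_pos: [0.5422, 0.1217, 0.2889]
orientation: [-0.143, 0.737, 0.64, 0.163]
force: [0.3, -0.1, -0.8]
finger_gap: 0.0441
[-0.24312494  0.04938704  1.70884416  0.43714516  1.44649778 -0.17208953] [0.54219607 0.12169923 0.28889298] [ 0.31419548 -0.12763007 -0.76003804]
K [0.4624 0.0145 0.4872 0.0282 0.4991 0.5891] max res mm 111.78390758267206
orient err 1.5707963267948961
0 20 None
0 30 (np.float64(1.1882522612731619), -1, array([0.16, 1.23, 0.52, 0.38, 2.38, 0.44]), array([0.947, 0.155, 0.512]))
0 45 (np.float64(0.8405440043177812), -1, array([0.19, 0.89, 0.91, 0.27, 2.09, 0.37]), array([0.857, 0.168, 0.63 ]))
0 60 (np.float64(0.5555291884988729), -1, array([0.24, 0.59, 1.22, 0.19, 1.82, 0.38]), array([0.74 , 0.184, 0.721]))
20 20 (np.float64(1.1833326615141975), -1, array([-0.03,  1.23,  0.7 ,  0.59,  2.3 ,  0.59]), array([ 0.931, -0.028,  0.422]))
20 30 (np.float64(0.9900459713005338), -1, array([-0.01,  1.04,  0.88,  0.5 ,  2.15,  0.55]), array([ 0.894, -0.008,  0.512]))
20 45 (np.float64(0.7109234726714191), -1, array([0.04, 0.76, 1.13, 0.39, 1.93, 0.54]), array([0.814
[... 1968 characters left out ...]
 2.13,  0.78,  1.3 ,  0.94]), array([ 0.402, -0.176,  0.63 ]))
90 60 (np.float64(1.5255619119912007), -1, array([-0.14, -0.08,  2.06,  0.56,  1.21,  1.35]), array([ 0.418, -0.059,  0.721]))
110 20 (np.float64(0.7336778540644302), -1, array([-0.88,  0.41,  2.44,  1.1 ,  1.34,  0.27]), array([ 0.206, -0.25 ,  0.422]))
110 30 (np.float64(0.7594382757096956), -1, array([-0.76,  0.1 ,  2.47,  1.06,  1.27,  0.58]), array([ 0.226, -0.213,  0.512]))
110 45 (np.float64(1.3058360082512672), -1, array([-0.46, -0.23,  2.4 ,  0.89,  1.14,  1.13]), array([ 0.268, -0.133,  0.63 ]))
110 60 (np.float64(1.2428629247822542), 1, array([-0.09, -0.3 ,  2.24,  0.56,  1.05, -1.41]), array([ 0.324, -0.028,  0.721]))
```

```bash
python3 - <<'E'
import re
t=open('arm.py').read()
a=t.index("def fk");b=t.index("D=[(")
t=t[:a]+'''def mats(q):
    A=E('z',q[0]);B=A@E('y',q[1]);C=B@E('y',q[2]);F=C@E('z',q[3]);G=F@E('y',q[4]);return A,B,C,F,G,G@E('z',q[5])@E('z',OFF)
def cols(q):
    A,B,C,F,G,T=mats(q)
    return np.c_[[0,0,1],A[:,0],B[:,2],B[:,0],C[:,2],C[:,0],G[:,0],G[:,2]]
OFF=np.pi/2
def fk(q,k):
    return cols(q)@k,mats(q)[5],cols(q)[:,:6]@k[:6]
'''+t[b:]
a=t.index("fit=");b=t.index("lo=")
t=t[:a]+'''M=np.vstack([cols(q) for q,_ in D]);y=np.concatenate([p for _,p in D])
K=np.linalg.lstsq(np.vstack([M,1e-4*np.eye(8)]),np.r_[y,np.zeros(8)],rcond=None)[0];RES=M@K-y
'''+t[b:]
open('arm.py','w').write(t)
E
cat > t.py <<'E'
from arm import *
print("K",K.round(4),"res mm",(RES*1000).round(1).reshape(-1,3).tolist())
print("orient err",R.from_matrix(fk(s["q"],K)[1].T@rot(s["orientation"]).as_matrix()).as_rotvec())
E
python3 t.py
```

```text
K [ 0.4602  0.0224  0.487  -0.0021  0.5048  0.0278  0.0117  0.5874] res mm [[-111.8, -42.0, -22.3], [-24.6, 13.6, 4.7], [-16.3, 0.5, 0.9], [-34.0, 28.4, 6.1], [24.3, -4.1, 2.2], [29.3, -3.2, 3.5], [-0.7, -1.1, 4.9]]
orient err [ 1.41212736e-17  2.32502365e-16 -1.49028577e-16]
```

```bash
sed -i 's/A\[:,0\],B\[:,2\]/A[:,0],A[:,1],B[:,2]/; s/C\[:,0\],G\[:,0\]/C[:,0],F[:,1],G[:,0]/; s/\[:,:6\]@k\[:6\]/[:,:7]@k[:7]/; s/np.eye(8)/np.eye(10)/; s/np.zeros(8)/np.zeros(10)/' arm.py; python3 t.py
```

```text
K [ 3.134e-01  2.000e-04  1.179e-01  4.382e-01  0.000e+00  5.145e-01
  8.550e-02 -1.000e-04  2.000e-04  3.114e-01] res mm [[0.0, 0.0, 0.0], [0.0, -0.0, 0.0], [0.0, 0.0, -0.0], [-0.1, -0.0, -0.0], [0.0, -0.0, 0.0], [0.0, -0.0, 0.0], [-0.0, 0.0, -0.0]]
orient err [ 1.41212736e-17  2.32502365e-16 -1.49028577e-16]
```

```bash
cat > t2.py <<'E'
from arm import *
A,W=stand()
g=np.array([[x,y,z] for x in np.linspace(65,165,6) for y in np.linspace(-75,75,7) for z in (289,320,355)]+[[115,y,z] for y in(-55,55) for z in range(20,289,30)]+[[x,y,200] for x in range(-90,80,15) for y in(-12,12)]+[[-64+i,y,z] for i in(-15,15) for y in(-64,64) for z in(100,182)])
GW=np.array([W(*p) for p in g])
def segd(a,b):
    t=np.clip((GW-a)@(b-a)/((b-a)@(b-a)),0,1);return np.linalg.norm(GW-a-t[:,None]*(b-a),axis=1).min()
def chk(q):
    c=cols(q);el=c[:,:5]@K[:5];e2=c[:,:6]@K[:6];w=c[:,:7]@K[:7];e3=w  # elbow, forearm end
    fl=w+.17*(fk(q,K)[0]-w)/K[9]
    return [round(segd(el,e2-c[:,5]*K[5]+c[:,6]*K[6])*1000),round(segd(w,w+1e-6)*1000),round(segd(w,fl)*1000)]
def pose(b,el,sg=-1):
    o=A@[-np.cos(np.radians(b)),np.sin(np.radians(b)),0]; z=-o*np.cos(np.radians(el))-np.array([0,0,np.sin(np.radians(el))])
    y=sg*np.cross(o,[0,0,1]);return np.c_[np.cross(y,z),y,z]
E
cat > t3.py <<'E'
from t2 import *
for b in (10,30,45,60,75):
  for el in (25,35,45):
    for sg in(1,-1):
      Rt=pose(b,el,sg);out=[]
      for x in (35.5,-7):
        best=None
        for dq in ([0]*6,[0,0,0,1,0,-1],[0,0,0,2.5,0,-2],[0,0,0,1,0,2],[.5,0,0,-1,0,1]):
          r=ik(W(x,0,227)-pinch_z*Rt[:,2],Rt,s["q"]+dq)
          if r.cost<1e-6 and (best is None or abs(r.x-s["q"]).max()<best[0]): best=(abs(r.x-s["q"]).max().round(2),r.x.round(2).tolist(),chk(r.x))
        out.append(best)
      if all(out): print(b,el,sg,out[0],out[1][1][3:],out[1][2])
E
python3 t3.py
```

```text
10 25 1 (np.float64(2.14), [0.03, 0.71, 1.3, 0.39, 2.2, 1.96], [230, 206, 79]) [0.4, 2.26, 1.98] [198, 236, 83]
10 25 -1 (np.float64(1.01), [0.03, 0.71, 1.3, 0.39, 2.2, -1.18], [230, 206, 79]) [0.4, 2.26, -1.16] [198, 236, 83]
10 35 1 (np.float64(2.12), [0.05, 0.61, 1.36, 0.34, 2.08, 1.95], [265, 226, 98]) [0.34, 2.13, 1.96] [232, 250, 99]
10 35 -1 (np.float64(1.02), [0.05, 0.61, 1.36, 0.34, 2.08, -1.19], [265, 226, 98]) [0.34, 2.13, -1.18] [232, 250, 99]
10 45 1 (np.float64(2.12), [0.06, 0.51, 1.43, 0.28, 1.94, 1.95], [301, 247, 114]) [0.28, 1.99, 1.95] [268, 264, 114]
10 45 -1 (np.float64(1.02), [0.06, 0.51, 1.43, 0.28, 1.94, -1.19], [301, 247, 114]) [0.28, 1.99, -1.19] [268, 264, 114]
30 25 1 (np.float64(2.31), [-0.09, 0.61, 1.47, 0.59, 2.05, 2.14], [272, 215, 90]) [0.6, 2.09, 2.17] [243, 241, 91]
30 25 -1 (np.float64(0.83), [-0.09, 0.61, 1.47, 0.59, 2.05, -1.0], [272, 215, 90]) [0.6, 2.09, -0.97] [243, 241, 91]
30 35 1 (np.float64(2.32), [-0.06, 0.51, 1.51, 0.52, 1.94, 2.15], [302, 237, 105]) [0.52, 1.98, 2.16] [272, 255, 105]
30 35 -1 (np.float64(0.82), [-0.06, 0.51, 1.51, 0.52,
[... 1720 characters left out ...]
5 1 (np.float64(2.54), [-0.32, 0.29, 1.94, 0.96, 1.62, 2.37], [386, 206, 68]) [0.97, 1.63, 2.4] [361, 230, 106]
75 25 -1 (np.float64(0.6), [-0.32, 0.29, 1.94, 0.96, 1.62, -0.78], [386, 206, 68]) [0.97, 1.63, -0.74] [361, 230, 106]
75 35 1 (np.float64(2.64), [-0.27, 0.2, 1.94, 0.86, 1.53, 2.46], [408, 186, 60]) [0.86, 1.54, 2.49] [381, 210, 101]
75 35 -1 (np.float64(0.51), [-0.27, 0.2, 1.94, 0.86, 1.53, -0.68], [408, 186, 60]) [0.86, 1.54, -0.65] [381, 210, 101]
75 45 1 (np.float64(2.75), [-0.21, 0.12, 1.93, 0.74, 1.45, 2.58], [428, 170, 53]) [0.74, 1.45, 2.59] [400, 194, 95]
75 45 -1 (np.float64(0.39), [-0.21, 0.12, 1.93, 0.74, 1.45, -0.57], [428, 170, 53]) [0.74, 1.45, -0.55] [400, 194, 95]
```

```bash
cat > t4.py <<'E'
from t2 import *
Rt=pose(45,35);L=W(35.5,0,230);o=-Rt[:,2]
a=go(L+.12*o,Rt)
q=s["q"];r0=rot(s["orientation"]);d=R.from_matrix(r0.as_matrix().T@Rt).as_rotvec()
for t in np.linspace(0,1,5):
    r=ik(s["eef_pos"]*(1-t)+t*a[0],(r0*R.from_rotvec(t*d)).as_matrix(),q);q=r.x;print(r.cost<1e-6,q.round(2),chk(q))
E
python3 t4.py
```

```text
row [0.0545, -0.0775, 0.0274, 0.324, 0.3153, -0.3882] n>=6.2 tcp [0.5081 0.1573 0.2881]
True [-0.24  0.05  1.71  0.44  1.45 -0.17] [426, 290, 160]
True [-0.28  0.13  1.66  0.52  1.59 -0.37] [402, 304, 167]
True [-0.29  0.23  1.59  0.57  1.73 -0.55] [375, 316, 173]
True [-0.28  0.34  1.52  0.59  1.87 -0.71] [346, 326, 179]
True [-0.25  0.45  1.44  0.6   2.01 -0.85] [316, 334, 183]
```

```bash
python3 -m inch '[[[0.0545,-0.0775,0.0274,0.324,0.3153,-0.3882,50],[0.0545,-0.0775,0.0274,0.324,0.3153,-0.3882,50],[0.0545,-0.0775,0.0274,0.324,0.3153,-0.3882,50],[0.0545,-0.0775,0.0274,0.324,0.3153,-0.3882,50],[0.0545,-0.0775,0.0274,0.324,0.3153,-0.3882,50],[0.0545,-0.0775,0.0274,0.324,0.3153,-0.3882,50],[0.0545,-0.0775,0.0274,0.324,0.3153,-0.3882,50],[0.0545,-0.0775,0.0274,0.324,0.3153,-0.3882,50],[0.0545,-0.0775,0.0274,0.324,0.3153,-0.3882,50],[0.0545,-0.0775,0.0274,0.324,0.3153,-0.3882,50],[0.0545,-0.0775,0.0274,0.324,0.3153,-0.3882,50]]]'
python3 - <<'E'
from t2 import *
Rt=pose(45,35);go(W(35.5,0,230),Rt)
f=cam("wrist");save(f,"w5",0,0,560,420,1.4)
for nm,q in dict(lugtop=(35.5,0,239),lugbase=(35.5,0,203),trend=(-27,15,203),trend2=(-27,-15,203),seat=(-62,0,179)).items(): print(nm,np.round(proj(f,W(*q))[0]*1.4))
E
```

```text
time_s: 10.6
eef_pos: [0.5086, 0.1571, 0.2903]
orientation: [-0.411, 0.396, 0.795, 0.206]
force: [-0.2, -0.4, 0.9]
finger_gap: 0.0444
row [-0.0021, -0.001, 0.2433, 0.0012, 0.0023, 0.0009] n>=2.4 tcp [0.4489 0.2358 0.2193]
lugtop [389. 287.]
lugbase [389. 323.]
trend [452. 409.]
trend2 [487. 373.]
seat [512. 449.]
```

View pics/w5.png

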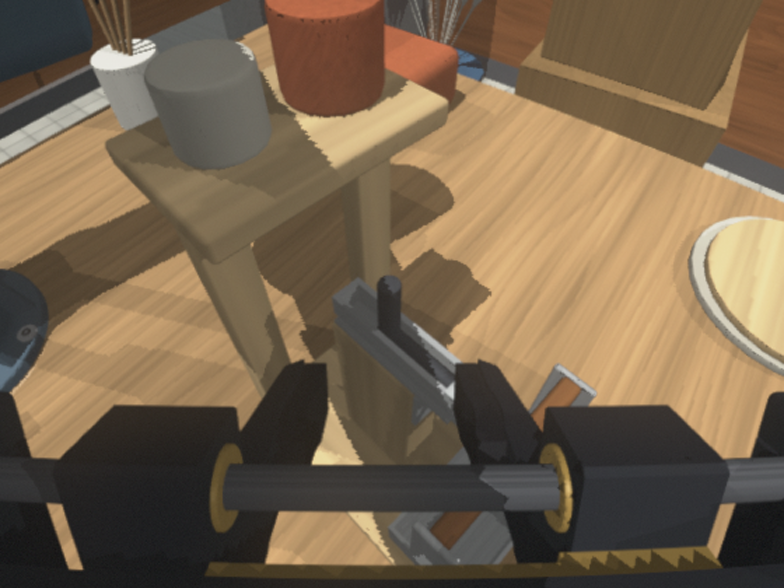

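Lug top at (389, 284), as predicted (389, 287) and centred between the fingers. Advance and grip it lightly.

```bash
python3 -m inch '[[[-0.001,0,0.08,0,0.001,0,50],[-0.0021,-0.001,0.16,0.001,0.002,0,50],[-0.0021,-0.001,0.22,0.001,0.002,0,50],[-0.0021,-0.001,0.2433,0.001,0.002,0,50],[-0.0021,-0.001,0.2433,0.001,0.002,0,50],[-0.0021,-0.001,0.2433,0.001,0.002,0,50],[-0.0021,-0.001,0.2433,0.001,0.002,0,0],[-0.0021,-0.001,0.2433,0.001,0.002,0,0],[-0.0021,-0.001,0.2433,0.001,0.002,0,0],[-0.0021,-0.001,0.2433,0.001,0.002,0,0],[-0.0021,-0.001,0.2433,0.001,0.002,0,0],[-0.0021,-0.001,0.2433,0.001,0.002,0,0],[-0.0021,-0.001,0.2433,0.001,0.002,0,0],[-0.0021,-0.001,0.2433,0.001,0.002,0,0]]]' 20
cat > t5.py <<'E'
from t2 import *
r=rot(s["orientation"]).as_matrix();P=s["eef_pos"]+pinch_z*r[:,2];q=A.T@(P-W(0,0,0))*1000
print("grasp in stand",q.round(1),s["force"].round(1),s["finger_gap"])
for x in (-7,-9): go(W(x,q[1],q[2]),r)
E
python3 t5.py
```

```text
time_s: 12.05
eef_pos: [0.4491, 0.2351, 0.2187]
orientation: [-0.414, 0.395, 0.794, 0.206]
force: [-0.7, -5.6, 1.6]
finger_gap: 0.0132
grasp in stand [ 35.2   0.6 229.4] [-0.7 -5.6  1.6] 0.013177998585054744
row [-0.0342, 0.0596, -0.049, 0.0, 0.0, 0.0] n>=0.8 tcp [0.4909 0.2293 0.2187]
row [-0.0359, 0.0625, -0.0513, 0.0, 0.0, 0.0] n>=0.9 tcp [0.4928 0.229  0.2187]
```

```bash
python3 -m inch '[[[-0.006,0.01,-0.008,0,0,0,0],[-0.012,0.02,-0.016,0,0,0,0],[-0.018,0.03,-0.025,0,0,0,0],[-0.024,0.04,-0.033,0,0,0,0],[-0.03,0.05,-0.041,0,0,0,0],[-0.0342,0.0596,-0.049,0,0,0,0],[-0.0359,0.0625,-0.0513,0,0,0,0],[-0.0359,0.0625,-0.0513,0,0,0,0],[-0.0359,0.0625,-0.0513,0,0,0,0],[-0.0359,0.0625,-0.0513,0,0,0,0],[-0.0359,0.0625,-0.0513,0,0,0,0]]]'; python3 t5.py
```

```text
time_s: 13.15
eef_pos: [0.4917, 0.2289, 0.2187]
orientation: [-0.415, 0.395, 0.794, 0.205]
force: [-4.7, -7.1, 3.2]
finger_gap: 0.0132
grasp in stand [ -7.9   0.8 229.4] [-4.7 -7.1  3.2] 0.013249093965274447
row [0.0007, -0.0013, 0.0011, 0.0, 0.0, 0.0] n>=0.0 tcp [0.4908 0.229  0.2187]
row [-0.0009, 0.0015, -0.0013, 0.0, 0.0, 0.0] n>=0.0 tcp [0.4928 0.2288 0.2187]
```

```bash
python3 -m inch '[[[-0.0032,0.0056,-0.0046,0,0,0,0],[-0.0032,0.0056,-0.0046,0,0,0,0],[-0.0032,0.0056,-0.0046,0,0,0,0],[-0.0032,0.0056,-0.0046,0,0,0,0]]]'; python3 t5.py
```

```text
time_s: 13.55
eef_pos: [0.4918, 0.2288, 0.2187]
orientation: [-0.419, 0.393, 0.793, 0.203]
force: [-17.9, -6.3, 6.0]
finger_gap: 0.0135
grasp in stand [ -8.2   0.8 229.3] [-17.9  -6.3   6. ] 0.013544797287291604
row [0.001, -0.0017, 0.0014, 0.0, 0.0, 0.0] n>=0.0 tcp [0.4906 0.229  0.2187]
row [-0.0006, 0.0011, -0.0009, 0.0, 0.0, 0.0] n>=0.0 tcp [0.4926 0.2287 0.2187]
```

The bolt has hit its stop: 4 mm more command gave no motion and −18 N. Relax the command, open, and retreat along the tool axis.

```bash
python3 -m inch '[[[0.0026,-0.0045,0.0037,0,0,0,0],[0.0026,-0.0045,0.0037,0,0,0,50],[0.0026,-0.0045,0.0037,0,0,0,50],[0.0026,-0.0045,0.0037,0,0,0,50],[0.0026,-0.0045,0.0037,0,0,0,50],[0.0026,-0.0045,0.0037,0,0,0,50],[0.0026,-0.0045,0.0037,0,0,0,50],[0.0026,-0.0045,-0.05,0,0,0,50],[0.0026,-0.0045,-0.12,0,0,0,50],[0.0026,-0.0045,-0.2,0,0,0,50],[0.0026,-0.0045,-0.26,0,0,0,50],[0.0026,-0.0045,-0.26,0,0,0,50],[0.0026,-0.0045,-0.26,0,0,0,50],[0.0026,-0.0045,-0.26,0,0,0,50],[0.0026,-0.0045,-0.26,0,0,0,50]]]'
python3 - <<'E'
from t2 import *
f=cam("wrist");save(f,"w6",80,100,480,320,1.6);print(s["force"])
for nm,q in dict(lughome=(-7,0,239),nosehome=(-90,0,191),keep=(-87,0,204),seat=(-62,0,179)).items(): print(nm,np.round((proj(f,W(*q))[0]-[80,100])*1.6))
E
```

```text
time_s: 15.05
eef_pos: [0.5576, 0.1442, 0.2931]
orientation: [-0.415, 0.395, 0.794, 0.206]
force: [0.1, 0.3, 0.8]
finger_gap: 0.0441
[0.07463574 0.30218476 0.75443165]
lughome [315. 157.]
nosehome [433. 310.]
keep [433. 295.]
seat [388. 284.]
```

View pics/w6.png

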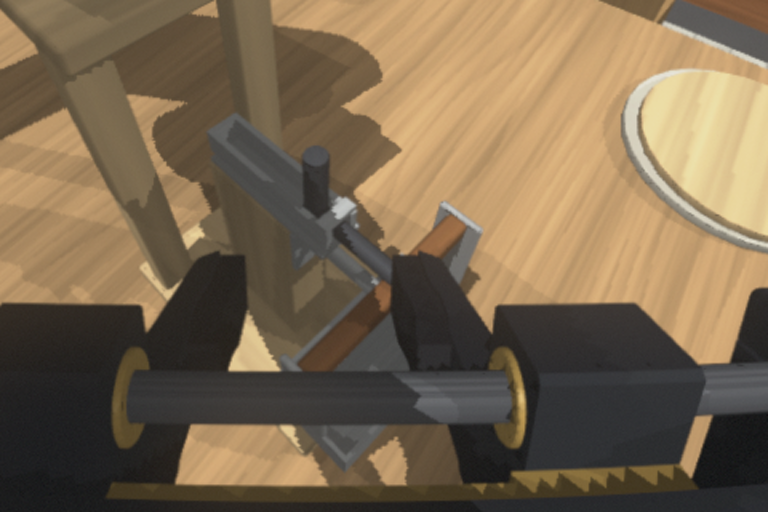

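The lug top is at (315, 154), matching the home prediction (315, 157). The caddy hangs under the bolt and the gripper is clear. I'll let it settle, then hand in.

```bash
python3 -m inch '[[[0,0,-0.03,0,0,0,50],[0,0,-0.06,0,0,0,50],[0,0,-0.06,0,0,0,50],[0,0,-0.06,0,0,0,50],[0,0,-0.06,0,0,0,50],[0,0,-0.06,0,0,0,50],[0,0,-0.06,0,0,0,50],[0,0,-0.06,0,0,0,50],[0,0,-0.06,0,0,0,50],[0,0,-0.06,0,0,0,50]]]'; python3 -c "from plant import *;print(close_job())"
```

```text
time_s: 16.1
eef_pos: [0.5735, 0.1236, 0.3112]
orientation: [-0.414, 0.395, 0.794, 0.206]
force: [0.2, 0.1, -0.3]
finger_gap: 0.0441
the job is handed in; nothing more can be done
None
```

The caddy hangs by its bar on the hook arm, released, and the bolt is home in its keeper. I handed the job in at 16.1 s; the report gives no verdict.

**What I did:** The bolt was about 20 mm forward, leaving a 32 mm mouth, so I did not draw it back. I gripped the bar off-centre with the tool leaned 25°, passed the keeper through the caddy's window and lowered the bar onto the arm. After letting go, I took the lug from an angle and slid the bolt to its stop.

**Last checks:**
- **Bolt:** the grip point on the lug ended at stand x −8 mm, about 63 mm of travel. A further 4 mm of command gave no motion and an 18 N reaction, so it is on the stop. In the last picture the lug sits within a few pixels of the predicted home position.
- **Caddy:** its bar lies across the arm under the bolt, between post and keeper. I did not measure its speed; I only waited about 1 s before handing in.
- **Robot:** it is well clear, with force readings near zero.

**Disagreements and gaps:**
- The task says the hook points roughly along world −y, but the pictures show it along world +x. I worked from the pictures.
- My first fit of the stand was about 2.3 mm off along the hook; I corrected it from the wrist view.
- I kept clear of the mug, rolling pin, scraper and modeling tool, but did not re-measure them at the end.

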